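Hold a cold-chain temperature logger on its read-out contacts

TASK

The vaccine-box temperature logger has to be read out. Put the wiped-down read-out adapter back on the reader base: both holes over the pegs, fully down, its tall white contact block at the end away from the lamps, and let go of it. Then set the logger flat in the adapter with its gold contacts towards the contact block, press it home into the corner, flush against the contact block and the side rail at once so that the sprung contacts and the sprung plunger are both pushed in, and finish while still gripping it and holding it there, for nothing latches it; leave the two vials behind it standing where they are.

Things in the scene. Friction and masses are not known exactly. Their poses are not given: they have to be found in the camera images.
- reader_base: low off-white housing fixed to the counter, 196 (its x) x 134 (y) x 30 mm, with a slate-grey seat on top and three small lamps and a black strip on the strip of top at its front (-x) end; origin at the centre of its underside, z up. Two upright steel pegs, 10 mm thick for the lowest 5 mm and then tapering to 4 mm, 11 mm tall in all, rise from the seat
- base_seat (a point): middle of the seat on the reader base's top, 30 mm above the counter, 14 mm towards +x from the base's centre, axes as the base's. The pegs stand at x -66, y +47 mm and x +10, y -46 mm from it. The adapter is seated when its origin lies on this point with the same axes
- adapter: loose read-out adapter, about 0.6 kg: slate-grey plate 160 (x) x 124 (y) x 12 mm with two through holes of 12 mm at x -66, y +47 and x +10, y -46 mm; origin at the centre of the plate's underside, z up. The white contact block (back stop) stands on its +x end, the white side rail (side stop) on its +y edge; the plate's top beside them is the floor the logger lies on
- adapter_grip (a point): point in the slate-grey grip rib on top of the contact block, at adapter x +40, y 0, z +58 mm, about over the centre of mass. The rib is 42 mm long (adapter x), 20 mm thick (y), from z 36 (top of the block) to z 61 mm; pinch it here from above, fingers closing along adapter y
- contact_block: the white block fixed on the adapter's +x end, 124 mm wide (y), adapter x +32 to +80 mm, from the plate's top (z 12) to z 36 mm, with all it carries; its origin is the adapter's. Its face at adapter x = +32 mm is the back stop
- side_rail: the white rail fixed on the adapter's +y edge, adapter x -50 to +32 mm, y +46 to +62 mm, from z 12 to z 30 mm, with all it carries; its origin is the adapter's. Its face at adapter y = +46 mm is the side stop
- pocket_home (a point): where the logger's origin lies when it is home: on the plate's top (adapter z 12 mm), adapter x -10, y +22 mm, axes as the adapter's; the back stop is 42 mm to +x of it, the side stop 24 mm to +y
- contact_pins (a joint): sprung black contact carriage with gold pins in the back stop's face, in front of the middle of the logger's end and 13 mm above the floor: 0 when it stands out 4.5 mm, 0.0045 when pushed in flush with the stop; pushes back along adapter -x with 2 N at 0 and about 4.3 N when flush, 0.5 N per mm; springs out again when let go
- side_plunger (a joint): sprung round steel plunger in the side rail's face, at the middle of the logger's length and 10 mm above the floor: 0 when it stands out 4.5 mm, 0.0045 when flush with the stop; pushes back along adapter -y with 1.6 N at 0 and about 3.4 N when flush, 0.4 N per mm; springs out again when let go
- logger: loose temperature logger: off-white block 84 (x) x 48 (y) x 40 mm, 0.10 to 0.19 kg, teal band, display on top, dark grey cap round its -x end; origin at the centre of its underside; lies display up. At home its top is 16 mm above the contact block, 22 mm above the rail: grip it across its 48 mm with the fingertips 20 mm or more above its underside
- logger_contacts (a point): middle of the three gold contacts on the logger's +x end face, 42 mm from its centre, 13 mm above its underside
- vial_blue: loose glass vial with a blue cap, 37 mm wide, 78 mm tall, standing at the back; origin under its centre; not to be disturbed
- vial_green: loose glass vial with a green cap, 37 mm wide, 78 mm tall, standing at the back; origin under its centre; not to be disturbed

How it is judged:
By the outcome, as a careful person would: the job done as asked, in the order asked, and still so for the second after the job is handed in, while the arm keeps its last pose, push and grip.
It also fails if it takes over 72 s, if anything falls off the work surface, if the arm or the gripper's body presses on something with over 40 N, if the wrist force passes 120 N, or if a joint passes its speed limit or range.

ROBOT

A 6-joint arm with a two-finger parallel gripper is mounted at the origin on a cart in front of the work surface, level with it; the furniture and walls round the work are solid. World frame = base frame: x ahead of the robot, y to its left, z up, the work surface at z = 0. Lengths are in mm, angles in rad, forces in N, time in s.
With the tool pointing down it reaches from about 275 to 825 mm from the base axis. Payload 4.9 kg.
Tool frame: the origin (TCP) lies at the very end of the fingers, on their centre line; the grasp point (between the pads) lies 19 mm behind it; z points along the fingers, y is the line along which they close (so a half turn about z gives the same grasp; the last joint's range is limited). The gripper opens to 85 mm and grips with 20 to 120 N. Pads are 22 mm wide; open, the fingers measure 114 mm over their backs; the gripper's body (76 mm by 85 mm) begins 54 mm behind the grasp point. The pads swing forward as they close: fully open they stand 13 mm farther back than shut.
Start: joints at [1.16, 0.326, -0.193, 1.052, 0, 1.437], TCP at [150.297, 529.083, 207.481] pointing down, gripper open.
Joint ranges: [-2.65, 2.65], [-0.97, 1.79], [-1.3, 1.35], [-1.93, 2.1], [-1.47, 1.37], [-3.14, 3.14]. Speed limits (rad/s): [2.57, 2.57, 3.14, 3.14, 3.14, 3.14].

INTERFACE

Orientations are given as [roll, pitch, yaw] about the fixed x, y, z axes, in that order (R = Rz(yaw) Ry(pitch) Rx(roll)).
In Python, from bench import bot, solve_ik, imaging gives the robot as it stands. Calls block until the motion is done:
- bot.move_ptp(position, orientation): joint-space move of the TCP to a pose.
- bot.movel(position, rot=None, max_speed=150, threshold=None): straight line of the TCP; rot=None keeps the orientation; max_speed is the mean speed in mm/s. With threshold (N) it stops when the force on the tool has changed by that much, and returns True; else False.
- bot.move_j(angles): joint-space move.
- bot.grip(opening, effort=None): opening from 0.0 (shut) to 1.0 (fully open); effort is the grip in N (None keeps the last); returns when the fingers have stopped.
- bot.dwell(seconds).
- solve_ik(position, orientation): joint angles nearest the present ones, or None.
- bot.get_state(): the state.
- imaging.capture(name): name is "scene" or "top"; returns the picture (384x512x3 uint8, blue, green, red); there is no depth.
- imaging.camera_model(name): a dict with "K" (3x3 intrinsics, pixels), "position" and "rotation" of the camera in the world. Camera axes: x right, y up, looking along -z (the intrinsics and any distortion apply to the point x, -y, -z); pixel columns grow to the right and rows downward; lengths in mm; the calibration is good to about 2 mm. A picture is of the moment at which its call begins. camera_model takes no time and is no camera call.
A pose or a line that the arm cannot do raises bot.IKError and nothing moves.
- bot.sign_off(): hands the job in; it is judged then, once.
The state is a dict: "t": time; "qpos": joint angles; "joint_velocities": joint speeds; "effort": joint torques, N m; "tcp_pos": TCP position; "orientation": TCP orientation; "contact_force": force on the tool from outside, world axes, zero at the start; "wrist_torque": the same for the moment, N m; "opening": opening from 0.0 (shut) to 1.0 (fully open); "gripper_force": force on a finger pad.
Only numpy, scipy, OpenCV 4.12 (cv2) and the standard library are available. Lean on these libraries where they do the work, as an engineer would, in place of code of your own. Each camera call takes 0.05 s, during which the arm holds its last target. There are 200 camera calls.

## Working session

There is one attempt and no reset: what is moved stays moved. The work goes in short steps, each a Python script; the robot and the scene stay as the last script left them, time stands still between calls to the robot, and variables do not carry over. Pictures are saved under pics/ and viewed, at most 10 in all, crops included, and the job is handed in when it is done.

```bash
ls; mkdir -p pics
python3 - <<'E'
from bench import bot,imaging
import cv2
for n in("scene","top"):
    cv2.imwrite(f"pics/{n}0.png",imaging.capture(n)); print(n,imaging.camera_model(n))
print(bot.get_state())
E
```

```text
pics
scene {'K': array([[462.40014467,   0.        , 257.55097964],
       [  0.        , 462.40014467, 184.43915337],
       [  0.        ,   0.        ,   1.        ]]), 'position': array([-335.32203962, -858.22717351,  698.06692548]), 'rotation': array([ 1.07199234, -0.02329163, -0.88513254])}
top {'K': array([[352.15165686,   0.        , 255.59875978],
       [  0.        , 352.15165686, 191.44951038],
       [  0.        ,   0.        ,   1.        ]]), 'position': array([ 491.67710021, -145.66933608, 1066.75208472]), 'rotation': array([ 0.08130943,  0.01696386, -1.5813998 ])}
{'t': 0.1, 'qpos': array([ 1.15978911e+00,  3.26878710e-01, -1.93505191e-01,  1.05201792e+00,
       -2.62928405e-05,  1.43661286e+00]), 'joint_velocities': array([ 0.00036696, -0.00232003,  0.00242131,  0.00080835, -0.00199484,
       -0.00050786]), 'effort': array([-5.35601648e-04, -4.44239795e+01,  2.63037872e+01,  7.89817394e-03,
       -2.36025362e-04, -5.86194815e-06]), 'tcp_pos': array([150.07077756, 528.52750053, 206.76722309]), 'orientation': array([-3.13999808e+00, -1.88728144e-04,  2.86476878e+00]), 'contact_force': array([0.36460227, 0.94167542, 0.24112473]), 'wrist_torque': array([-0.02329723,  0.02718587, -0.03948898]), 'gripper_force': 0.0, 'opening': 1.000869999445391}
```

View pics/scene0.png

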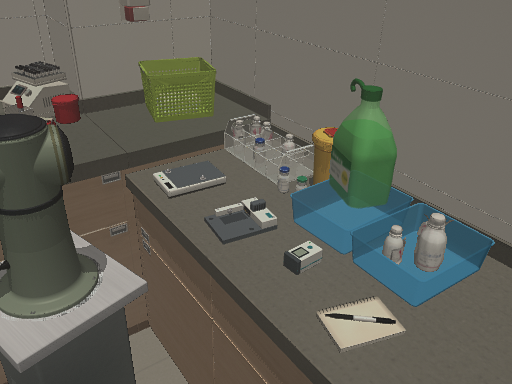

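View pics/top0.png

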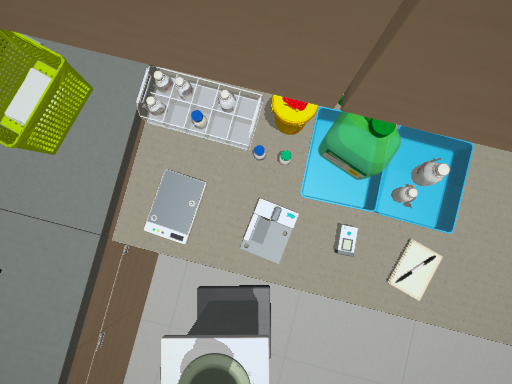

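```bash
cat > h.py <<'E'
import numpy as np,cv2
from scipy.spatial.transform import Rotation as R
from bench import bot,imaging,solve_ik
def proj(n,P):
    m=imaging.camera_model(n); c=R.from_euler('xyz',m['rotation']).inv().apply(np.atleast_2d(P)-m['position'])
    c=c*[1,-1,-1]; u=c@m['K'].T; return u[:,:2]/u[:,2:]
def back(n,uv,z):
    m=imaging.camera_model(n); uv=np.atleast_2d(uv)
    d=np.c_[uv,np.ones(len(uv))]@np.linalg.inv(m['K']).T*[1,-1,-1]
    d=R.from_euler('xyz',m['rotation']).apply(d); return m['position']+d*((z-m['position'][2])/d[:,2])[:,None]
def crop(n,x0,y0,x1,y1,s,name,img=None):
    im=imaging.capture(n) if img is None else img
    c=cv2.resize(im[y0:y1,x0:x1],None,fx=s,fy=s,interpolation=cv2.INTER_CUBIC)
    for x in range((x0+9)//10*10,x1,10): cv2.putText(c,str(x),(int((x-x0+.5)*s),8),0,.3,(0,255,255),1); cv2.line(c,(int((x-x0+.5)*s),10),(int((x-x0+.5)*s),15),(0,255,255),1)
    for y in range((y0+9)//10*10,y1,10): cv2.putText(c,str(y),(0,int((y-y0+.5)*s)),0,.3,(0,255,255),1); cv2.line(c,(20,int((y-y0+.5)*s)),(25,int((y-y0+.5)*s)),(0,255,255),1)
    cv2.imwrite(f'pics/{name}.png',c)
E
python3 - <<'E'
from h import *
t=cv2.imread('pics/top0.png');s=cv2.imread('pics/scene0.png')
crop('top',140,140,370,270,3.47,'top1',t); crop('scene',145,155,335,280,4.2,'sc1',s)
for n in('top','scene'): print(proj(n,[[0,0,0],[0,0,300],bot.get_state()['tcp_pos']]))
print(back('top',[[175,207],[270,230],[347,240],[259,151],[285,156]],30).round())
print(back('scene',[[189,178],[240,220],[303,256],[284,170],[302,180]],30).round())
E
```

```text
[[213.58607002 390.08568728]
 [193.82848743 460.02554291]
 [-19.34227612 366.82478704]]
[[ 48.2140496  282.59894454]
 [ 18.11315987 161.64866861]
 [-13.19320694 120.30313803]]
[[ 533.  110.   30.]
 [ 463. -170.   30.]
 [ 431. -393.   30.]
 [ 697. -140.   30.]
 [ 681. -218.   30.]]
[[ 515.   90.   30.]
 [ 441. -183.   30.]
 [ 422. -397.   30.]
 [ 756.  -96.   30.]
 [ 738. -178.   30.]]
```

View pics/top1.png

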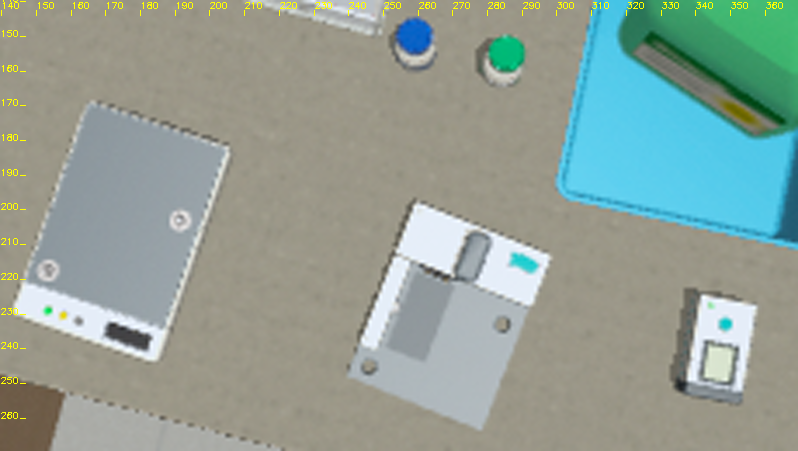

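View pics/sc1.png

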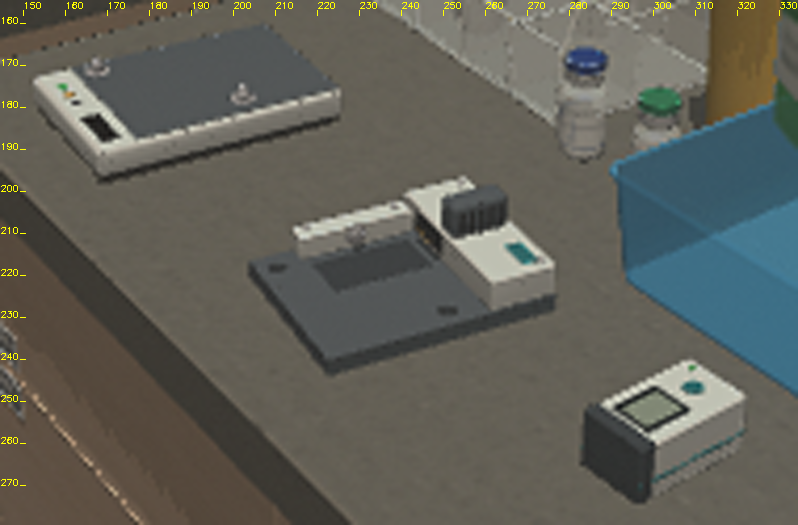

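```bash
cat > fit.py <<'E'
from h import *
from scipy.optimize import least_squares
def px(n,p,): 
    p=np.array(p,float); return p/3.47+[139.5,139.5] if n=='top' else p/4.2+[144.5,154.5]
O={'base':(0,[('top',98,67,30,91,100),('top',98,-67,30,229,147),('top',-98,-67,30,157,361),('scene',-98,67,30,33,75),('scene',-98,-67,30,101,160),('scene',98,-67,30,340,92),
 ('top',24,-46,35,180,220),('top',-52,47,35,48,271),('scene',24,-46,41,241,84),('scene',-52,47,41,96,59)]),
'adapter':(0,[('top',-80,62,12,348,377),('top',-80,-62,12,482,430),('top',80,62,36,416,200),('top',80,-62,36,551,256),('top',32,-62,36,533,306),('top',-66,47,12,369,367),('top',10,-46,12,502,324),
('scene',-80,62,12,249,265),('scene',-80,-62,12,331,361),('scene',80,-62,12,555,295),('scene',80,62,36,468,178),('scene',32,62,36,405,192),('scene',32,-62,36,491,281),('scene',80,-62,36,554,265),('scene',-66,47,12,277,268),('scene',10,-46,12,447,311)]),
'logger':(0,[('top',42,24,40,701,292),('top',42,-24,40,757,306),('top',-42,-24,40,741,398),('top',-42,24,40,685,386),('scene',42,24,40,690,360),('scene',42,-24,40,746,398),('scene',-42,-24,40,652,452),('scene',-42,24,40,592,403),('scene',-42,-24,0,640,503),('scene',-42,24,0,584,462)]),
'blue':(1,[('top',0,0,78,414,33),('scene',0,0,78,587,53)]),'green':(1,[('top',0,0,78,506,48),('scene',0,0,78,660,95)])}
def place(q,L): 
    return np.array(L)@R.from_euler('z',q[2]).as_matrix().T+[q[0],q[1],0]
if __name__=='__main__':
  for k,(s,pts) in O.items():
    L=[p[1:4] for p in pts]; U=np.array([px(p[0],p[4:]) for p in pts])
    def f(q,mask=None):
        W=place(q,L); return np.concatenate([proj(p[0],w)[0]-u for p,w,u in zip(pts,W,U)])
    for cam in ('top','scene','both'):
        m=np.repeat([cam=='both' or p[0]==cam for p in pts],2)
        r=least_squares(lambda q:np.append(f(q)[m],s*q[2]),[500,-100,-.25],loss='soft_l1',x_scale=[100,100,.3])
        print(k,cam,r.x.round(3))
    print(f(r.x).reshape(-1,2).round(1).tolist())
E
python3 fit.py
```

```text
base top [ 5.36572e+02  1.11192e+02 -3.34000e-01]
base scene [ 5.33053e+02  1.08620e+02 -3.28000e-01]
base both [ 5.35844e+02  1.11047e+02 -3.30000e-01]
[[-1.4, -0.5], [1.2, -0.1], [0.2, 1.5], [-0.8, -0.2], [-0.6, -2.3], [1.5, -1.2], [0.2, 0.3], [-0.1, 0.2], [0.6, 0.2], [0.2, -0.3]]
adapter top [ 4.61144e+02 -1.66641e+02 -3.85000e-01]
adapter scene [ 4.58502e+02 -1.67997e+02 -3.91000e-01]Traceback (most recent call last):
  File "fit.py", line 20, in <module>
    r=least_squares(lambda q:np.append(f(q)[m],s*q[2]),[500,-100,-.25],loss='soft_l1',x_scale=[100,100,.3])
    return func(*args, **kwargs)
    result = trf(vector_fun.fun, vector_fun.jac, x0, f0, J0, lb, ub, ftol, xtol,
                 gtol, max_nfev, x_scale, loss_function, tr_solver,
                 tr_options.copy(), verbose, callback=callback_wrapped)
    return trf_no_bounds(
        fun, jac, x0, f0, J0, ftol, xtol, gtol, max_nfev, x_scale,
        loss_function, tr_solver, tr_options, verbose, callback=callback)
    J = jac(x)
    self._update_jac()
    ~~~~~~~~~~~~~~~~^^
    self.J = self.jac_wrapped(xp_copy(self.x),
[... 799 characters left out ...]
.fun(x))
                         ~~~~~~~~^^^
    return self.f(x, *self.args, **self.kwargs)
           ~~~~~~^^^^^^^^^^^^^^^^^^^^^^^^^^^^^^
  File "fit.py", line 20, in <lambda>
    r=least_squares(lambda q:np.append(f(q)[m],s*q[2]),[500,-100,-.25],loss='soft_l1',x_scale=[100,100,.3])
                                       ~^^^
  File "fit.py", line 17, in f
    W=place(q,L); return np.concatenate([proj(p[0],w)[0]-u for p,w,u in zip(pts,W,U)])
                                         ~~~~^^^^^^^^
  File "h.py", line 5, in proj
    m=imaging.camera_model(n); c=R.from_euler('xyz',m['rotation']).inv().apply(np.atleast_2d(P)-m['position'])
ValueError: time passes only in moves, steps and waits
```

```bash
sed -i 's/^def proj/import functools\n@functools.cache\ndef cm(n): return imaging.camera_model(n)\ndef proj/; s/m=imaging.camera_model(n)/m=cm(n)/' h.py; python3 fit.py; python3 -c "
from bench import bot;print(bot.get_state()['t'])"
```

```text
base top [ 5.36572e+02  1.11192e+02 -3.34000e-01]
base scene [ 5.33053e+02  1.08620e+02 -3.28000e-01]
base both [ 5.35844e+02  1.11047e+02 -3.30000e-01]
[[-1.4, -0.5], [1.2, -0.1], [0.2, 1.5], [-0.8, -0.2], [-0.6, -2.3], [1.5, -1.2], [0.2, 0.3], [-0.1, 0.2], [0.6, 0.2], [0.2, -0.3]]
adapter top [ 4.61144e+02 -1.66641e+02 -3.85000e-01]
adapter scene [ 4.58502e+02 -1.67997e+02 -3.91000e-01]
adapter both [ 4.60209e+02 -1.66928e+02 -3.88000e-01]
[[-0.2, -0.0], [0.1, 0.4], [-0.0, 0.4], [0.6, -0.1], [-0.2, 0.9], [0.1, 0.3], [0.3, 0.4], [0.0, -1.1], [-0.5, -0.3], [0.5, -0.2], [-0.5, -0.8], [-0.5, -0.4], [0.3, 0.0], [1.1, -0.6], [0.3, -0.4], [0.3, -0.4]]
logger top [ 4.35054e+02 -3.91863e+02 -2.05000e-01]
logger scene [ 4.32612e+02 -3.92620e+02 -1.94000e-01]
logger both [ 4.33810e+02 -3.92034e+02 -1.97000e-01]
[[0.0, -0.2], [0.3, -1.1], [0.2, 1.3], [-0.2, 1.5], [0.8, -1.7], [1.7, -1.5], [-1.3, -1.0], [-1.1, 0.7], [0.4, 0.6], [-0.1, 0.1]]
blue top [ 693.457 -140.166   -0.   ]
blue scene [ 693.471 -139.516   -0.   ]
blue both [ 693.361 -139.932    0.   ]
[[-0.1, 0.0], [0.1, 0.1]]
green top [ 679.967 -215.272   -0.   ]
green scene [ 674.711 -215.957   -0.   ]
green both [ 678.7   -214.775    0.   ]
[[-0.2, 0.4], [0.4, -0.6]]
0.1
```

```bash
cat >> h.py <<'E'
pi=np.pi
BASE=np.array([535.5,110.5,-.330]); AD=np.array([460.2,-166.9,-.388]); LG=np.array([434,-392,-.197])
def w(q,x,y,z): 
    c,s=np.cos(q[2]),np.sin(q[2]); return [q[0]+c*x-s*y,q[1]+s*x+c*y,z]
def ori(q,k=pi): return [pi,0,q[2]+k]
def st(m=''):
    s=bot.get_state(); print(m,round(s['t'],2),s['tcp_pos'].round(1),s['orientation'].round(3),'F',s['contact_force'].round(1),'op',round(s['opening'],3),'g',round(s['gripper_force'],1))
E
python3 - <<'E'
from h import *
for p,q in ((w(AD,40,0,140),AD),(w(AD,40,0,40),AD),(w(BASE,54,0,150),BASE),(w(LG,0,0,20),LG),(w(BASE,4,22,60),BASE)):
    for k in(0,pi):
        r=solve_ik(p,ori(q,k)); print(k,None if r is None else r.round(2))
bot.move_ptp(w(AD,40,0,130),ori(AD)); st()
bot.movel(w(AD,40,0,41.5),max_speed=100,threshold=15); st()
bot.grip(0.0,60); st('grip')
bot.movel(w(AD,40,0,140),max_speed=100); st('lift')
bot.movel(w(BASE,54,0,120),rot=ori(BASE),max_speed=140); bot.dwell(.3); st('over')
t=imaging.capture('top');s=imaging.capture('scene'); cv2.imwrite('pics/t2r.png',t);cv2.imwrite('pics/s2r.png',s)
crop('top',120,120,320,270,4,'t2',t); crop('scene',120,100,310,240,4.2,'s2',s)
E
```

```text
0 [-0.49  0.34 -0.35  0.88  0.    3.04]
3.141592653589793 [-0.49  0.34 -0.35  0.88  0.   -0.1 ]
0 [-0.49  0.46 -0.46  0.64  0.    3.04]
3.141592653589793 [-0.49  0.46 -0.46  0.64  0.   -0.1 ]
0 [ 0.03  0.45 -0.16  0.96  0.   -2.78]
3.141592653589793 [ 0.03  0.45 -0.16  0.96  0.    0.36]
0 [-0.86  0.57 -0.33  0.67  0.    2.48]
3.141592653589793 [-0.86  0.57 -0.33  0.67  0.   -0.66]
0 [ 0.1   0.49 -0.36  0.73  0.   -2.71]
3.141592653589793 [ 0.1   0.49 -0.36  0.73  0.    0.43]
 2.9 [ 497.5 -181.3  130.1] [3.141 0.    2.755] F [-0.1 -0.1 -1. ] op 0.994 g 0.0
 3.93 [ 497.7 -182.3   42. ] [-3.141e+00  1.000e-03  2.754e+00] F [ 0.8 -0.1 -0. ] op 0.999 g 0.0
grip 4.7 [ 497.2 -182.    41.5] [-3.142 -0.     2.754] F [-0.1 -0.2  0.9] op -0.001 g 0.0
lift 5.83 [ 496.7 -181.8  139.4] [ 3.141e+00 -1.000e-03  2.754e+00] F [-0.3 -0.3 -0.5] op -0.001 g 0.0
over 8.35 [586.6  92.8 120.1] [3.142 0.    2.811] F [ 0.1 -1.  -0.2] op -0.0 g 0.0
```

View pics/s2.png

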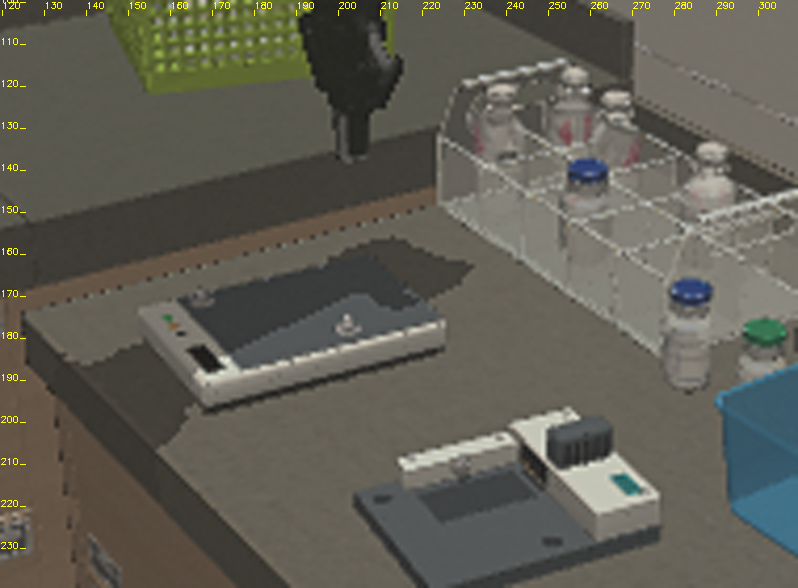

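View pics/t2.png

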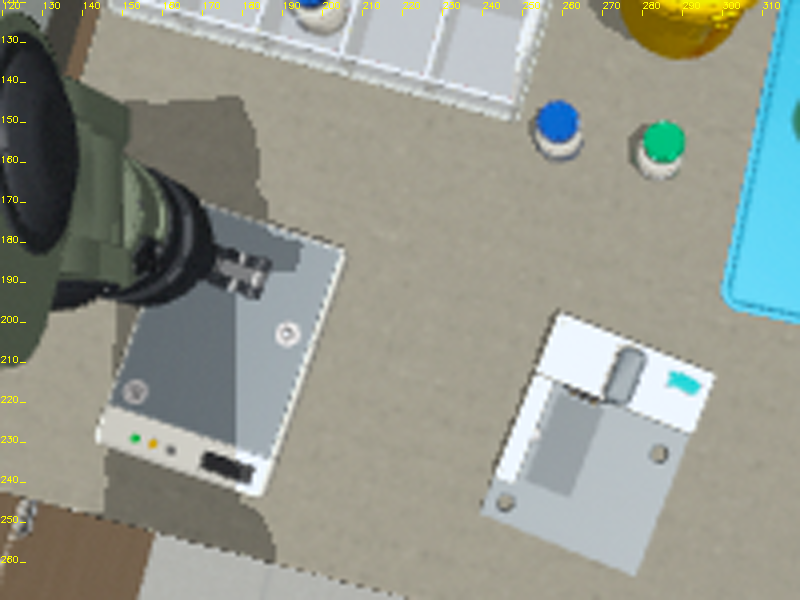

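Run:
```python
from h import *
p=bot.get_state()['tcp_pos']
for n in('top','scene'): print(proj(n,[p,p+[0,0,19],p+[0,0,60]]).round(1).tolist())
from scipy.optimize import least_squares
U={'top':[179.5,188.5],'scene':[203.5,137.5]}
print(least_squares(lambda q:np.concatenate([proj(n,q)[0]-U[n] for n in U]),p).x)
```

```text
[[173.2, 186.0], [171.4, 185.3], [167.3, 183.7]]
[[203.9, 144.0], [203.7, 138.3], [203.3, 125.8]]
[573.5251123   71.71788634 151.20300827]
```

Run:
```python
from h import *
t=cv2.imread('pics/t2r.png');s=cv2.imread('pics/s2r.png')
crop('top',155,170,200,210,8.8,'a',t);crop('scene',185,95,230,150,8.8,'b',s)
a,b=cv2.imread('pics/a.png'),cv2.imread('pics/b.png'); a=cv2.copyMakeBorder(a,0,b.shape[0]-a.shape[0],0,0,0)
cv2.imwrite('pics/grip.png',np.hstack([a,b]))
```

```text
(no output)
```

View pics/grip.png

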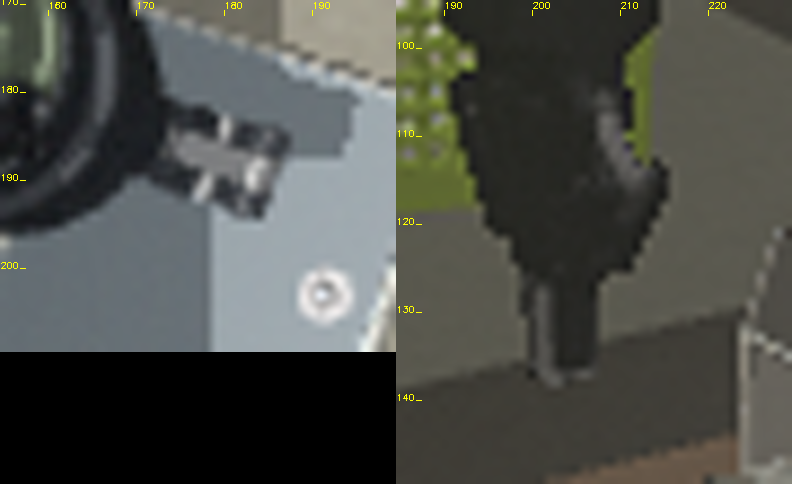

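Run:
```python
from h import *
bot.movel([510,-30,45],max_speed=170); st()
print(bot.movel([510,-30,-25],max_speed=30,threshold=6)); st()
bot.movel([510,-30,60],max_speed=120)
```

```text
9.56 [511.  -29.7  45.5] [3.141e+00 1.000e-03 2.812e+00] F [ 0.2 -0.6  0.5] op 0.0 g 0.0
True
 11.68 [510.  -30.  -23.7] [-3.142 -0.     2.812] F [-0.5 -0.3  5.8] op -0.001 g 2.5
```

Run:
```python
from h import *
D=22.5
bot.move_ptp(w(AD,40,0,80),ori(AD)); bot.grip(1.0)
print(bot.movel(w(AD,40,0,40-D),max_speed=100,threshold=15)); st()
bot.grip(0.0,60); st('grip')
if bot.get_state()['opening']>.05:
    bot.movel(w(AD,40,0,110),max_speed=100); st('lift')
    bot.movel(w(BASE,54,0,110),rot=ori(BASE),max_speed=150); bot.dwell(.3); st('over')
t=imaging.capture('top');s=imaging.capture('scene'); cv2.imwrite('pics/t3r.png',t);cv2.imwrite('pics/s3r.png',s)
crop('top',110,130,230,260,4.5,'a',t); crop('scene',140,95,250,210,4.5,'b',s)
a,b=cv2.imread('pics/a.png'),cv2.imread('pics/b.png'); h=max(len(a),len(b)); f=lambda i:cv2.copyMakeBorder(i,0,h-len(i),0,0,0)
c=np.hstack([f(a),f(b)]); print(c.shape); cv2.imwrite('pics/held.png',cv2.resize(c,None,fx=.77,fy=.77,interpolation=cv2.INTER_AREA))
```

```text
False
 14.76 [ 497.5 -182.2   17.8] [-3.142  0.     2.754] F [0.1 0.4 0.8] op 1.003 g 0.0
grip 15.38 [ 497.8 -181.7   18.1] [3.140e+00 1.000e-03 2.754e+00] F [-0.1  2.1  6.5] op 0.216 g 60.2
lift 16.45 [ 496.5 -181.7  109.2] [ 3.142e+00 -2.000e-03  2.754e+00] F [-0.4  0.8 -6.3] op 0.218 g 58.8
over 18.82 [586.6  92.8 110. ] [-3.142  0.     2.811] F [ 0.5 -0.  -6.3] op 0.217 g 58.8
(585, 1035, 3)
```

View pics/held.png

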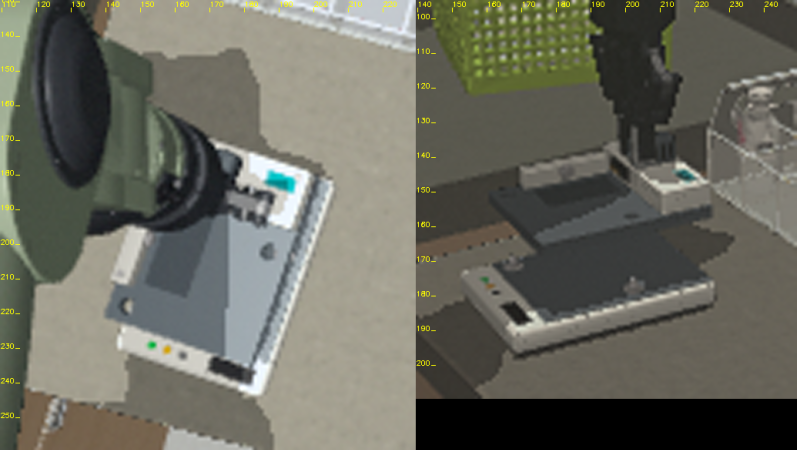

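```bash
cat > fit2.py <<'E'
from fit import *
P=[('top',10,-46,12,186.6,201.9),('top',-66,47,12,145.9,217.8),('top',-80,62,12,140.1,220.7),('top',-80,-62,12,180.8,236),('top',80,-62,36,199.3,179.1),
('scene',10,-46,12,201.3,156.5),('scene',-80,62,12,160.9,151.4),('scene',-80,-62,0,175.3,166.6),('scene',80,-62,0,224.6,155.9)]
z=92
def f(q,c): return np.concatenate([proj(p[0],place(q,[p[1:4]])+[0,0,z])[0]-p[4:] for p in P if c in(p[0],'both')])
for c in('top','scene','both'):
    r=least_squares(f,[550,107,-.33],args=(c,),x_scale=[100,100,.3]);print(c,r.x.round(3))
print(f(r.x,'both').reshape(-1,2).round(1).tolist())
print('expected',w(BASE,14,0,92),BASE[2])
E
python3 fit2.py
```

```text
top [ 5.48380e+02  1.05256e+02 -3.37000e-01]
scene [ 5.49305e+02  1.07512e+02 -3.32000e-01]
both [ 5.48341e+02  1.05659e+02 -3.36000e-01]
[[0.2, 0.4], [-0.2, -0.0], [-1.2, 0.2], [0.5, -0.5], [-0.1, 0.0], [0.4, -0.2], [-0.8, -2.2], [0.7, 1.9], [0.3, 1.3]]
expected [np.float64(548.7445928093974), np.float64(105.96339760247184), 92] -0.33
```

Run:
```python
from h import *
bot.movel(w(BASE,54,0,64),max_speed=100); st()
print(bot.movel(w(BASE,54,0,45),max_speed=20,threshold=12)); st('down')
```

```text
19.53 [586.8  93.   64.1] [3.142 0.    2.812] F [-0.4 -0.9 -6.6] op 0.219 g 58.8
True
down 20.31 [587.6  94.2  48.1] [3.139e+00 1.000e-03 2.811e+00] F [-0.6 -0.1  4.6] op 0.219 g 60.2
```

Run:
```python
from h import *
bot.movel(w(BASE,54,0,46),max_speed=20,threshold=15); st('press')
bot.grip(1.0); bot.dwell(.2); st('rel')
p=bot.get_state()['tcp_pos']; bot.movel([p[0],p[1],150],max_speed=140); st()
bot.move_ptp(w(LG,0,0,90),ori(LG)); st()
print(bot.movel(w(LG,0,0,-2),max_speed=80,threshold=10)); st()
bot.grip(0.0,60); st('grip')
bot.movel(w(LG,0,0,110),max_speed=110); bot.dwell(.2); st('lift')
t=imaging.capture('top');s=imaging.capture('scene'); cv2.imwrite('pics/t4r.png',t);cv2.imwrite('pics/s4r.png',s)
k=4.4
crop('top',120,165,210,250,k,'a',t); crop('scene',145,150,240,205,k,'b',s); crop('scene',285,200,375,260,k,'c',s); crop('top',325,195,415,270,k,'d',t)
I=[cv2.imread(f'pics/{n}.png') for n in 'abdc']
f=lambda i:cv2.copyMakeBorder(i,0,max(0,374-len(i)),0,max(0,418-i.shape[1]),0)
c=np.vstack([np.hstack([f(I[0]),f(I[1])[:374]]),np.hstack([f(I[2])[:330],f(I[3])[:330]])]); print([i.shape for i in I],c.shape); cv2.imwrite('pics/v4.png',c[:, :800] if 0 else cv2.resize(c,None,fx=.85,fy=.85,interpolation=cv2.INTER_AREA))
```

```text
press 20.56 [587.5  94.2  48.1] [ 3.136 -0.     2.812] F [-2.8  5.  10.9] op 0.219 g 61.1
rel 21.42 [586.6  93.   46. ] [ 3.139e+00 -2.000e-03  2.812e+00] F [-0.4 -0.3 -0. ] op 1.0 g 0.0
 22.31 [585.9  93.  149.2] [ 3.139e+00 -3.000e-03  2.812e+00] F [ 0.7 -0.1  0.2] op 1.0 g 0.0
 24.17 [ 434.6 -391.3   90.1] [3.141 0.    2.946] F [-1.1  1.7  0.9] op 1.0 g 0.0
False
 25.47 [ 434.4 -392.4   -1.4] [-3.141e+00  1.000e-03  2.945e+00] F [-0.4 -0.4 -0.3] op 0.997 g 0.0
grip 25.91 [ 434.4 -392.5   -1.3] [-3.141e+00  1.000e-03  2.945e+00] F [-1.   0.6  4.4] op 0.544 g 63.4
lift 27.27 [ 433.7 -391.6  109.3] [ 3.141e+00 -1.000e-03  2.945e+00] F [-0.2 -0.  -1.7] op 0.546 g 62.7
[(374, 396, 3), (242, 418, 3), (330, 396, 3), (264, 396, 3)] (704, 836, 3)
```

View pics/v4.png

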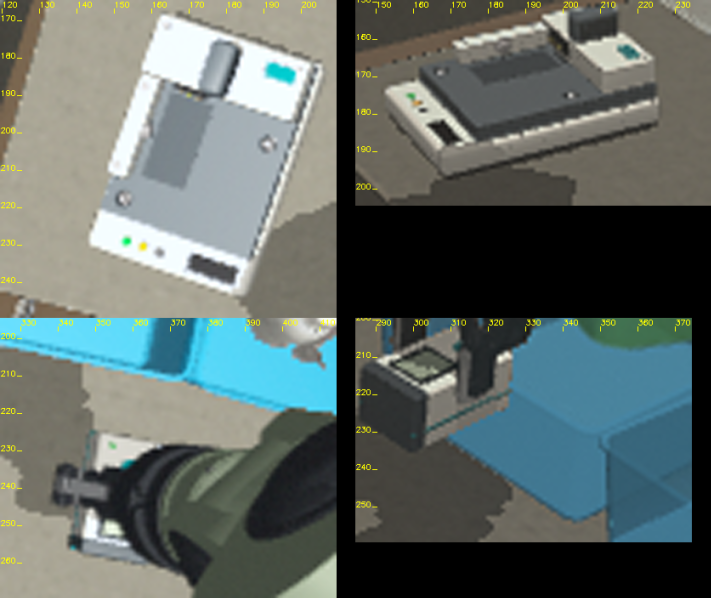

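```bash
cat > fit3.py <<'E'
from fit import *
T=lambda X,Y:(X/3.74+119.5,Y/3.74+164.5)
P=[(80,62,66,*T(163,12)),(80,-62,66,*T(323,66)),(32,62,66,*T(140,72)),(32,-62,66,*T(296,121)),(-80,-62,42,*T(243,255)),(10,-46,46,*T(267,144)),(-66,47,46,*T(124,198))]
f=lambda q:np.concatenate([proj('top',place(q,[p[:3]]))[0]-p[3:] for p in P])
r=least_squares(f,[550,107,-.33],x_scale=[100,100,.3],loss='soft_l1');print(r.x.round(3));print(f(r.x).reshape(-1,2).round(1).tolist())
E
python3 fit3.py
```

```text
[ 5.49513e+02  1.04838e+02 -3.50000e-01]
[[0.2, -0.3], [-2.3, -0.5], [0.5, -0.7], [-0.8, 0.6], [1.5, 1.6], [0.4, 0.2], [-0.3, -0.3]]
```

```bash
cat >> h.py <<'E'
A=np.array([549.4,106.8,-.332])
def la():
    s=bot.get_state(); c=R.from_euler('z',-A[2]); p=c.apply(s['tcp_pos']-[A[0],A[1],0]); F=c.apply(s['contact_force'])
    print(round(s['t'],2),'adp',p.round(2),'F',F.round(1),'yaw',round(s['orientation'][2]-pi,3),'op',round(s['opening'],3),'tq',s['wrist_torque'].round(2)); return p,F
E
python3 - <<'E'
from h import *
bot.movel(w(A,-20,13,110),rot=ori(A),max_speed=190); la()
bot.movel(w(A,-20,13,45),max_speed=90); la()
print(bot.movel(w(A,-20,13,38),max_speed=12,threshold=4)); la()
print(bot.movel(w(A,0,13,40.7),max_speed=15,threshold=3)); la()
E
```

```text
30.3 adp [-19.85  12.51 109.97] F [-0.1  0.4 -0.9] yaw -0.333 op 0.544 tq [-0.03 -0.04  0.  ]
31.18 adp [-19.54  13.2   45.42] F [ 0.5  0.  -1. ] yaw -0.332 op 0.544 tq [ 0.02 -0.03 -0.02]
True
31.62 adp [-19.69  13.15  40.68] F [ 0.3 -0.   4.7] yaw -0.332 op 0.543 tq [-0.1   0.12 -0.  ]
True
31.92 adp [-19.71  13.15  40.7 ] F [0.4 0.9 3.9] yaw -0.332 op 0.547 tq [-0.    0.07 -0.04]
```

Run:
```python
from h import *
x=-19.7
while x<-4:
    x+=1.0; bot.movel(w(A,x,13.1,40.6),max_speed=12); bot.dwell(.1); p,F=la()
    if F[0]<-10: break
print('cmd',x)
```

```text
32.32 adp [-19.29  13.14  40.68] F [-3.6  0.   6. ] yaw -0.332 op 0.544 tq [ 0.19  0.6  -0.01]
32.67 adp [-19.29  13.15  40.68] F [-4.5 -0.5  7.6] yaw -0.331 op 0.544 tq [0.34 0.96 0.  ]
33.02 adp [-18.52  13.13  40.69] F [-6.  -0.8  8.6] yaw -0.331 op 0.544 tq [ 0.35  1.1  -0.02]
33.37 adp [-17.59  13.14  40.66] F [-6.   0.   8.6] yaw -0.331 op 0.547 tq [ 0.36  1.17 -0.02]
33.72 adp [-16.56  13.14  40.68] F [-6.  -1.   7.9] yaw -0.331 op 0.545 tq [ 0.33  1.09 -0.03]
34.07 adp [-15.55  13.18  40.69] F [-6.   1.1  8.3] yaw -0.331 op 0.547 tq [ 0.38  1.08 -0.05]
34.42 adp [-14.57  13.16  40.66] F [-6.7  0.   9.1] yaw -0.331 op 0.543 tq [ 0.42  1.02 -0.01]
34.77 adp [-13.57  13.14  40.66] F [-5.5  0.2  8.6] yaw -0.331 op 0.547 tq [ 0.36  1.07 -0.09]
35.12 adp [-12.53  13.15  40.67] F [-5.5  0.7  8.2] yaw -0.331 op 0.548 tq [ 0.36  1.1  -0.  ]
35.47 adp [-11.52  13.13  40.69] F [-7.   0.2  8.5] yaw -0.331 op 0.545 tq [ 0.38  1.06 -0.06]
35.82 adp [-11.47  13.17  40.68] F [-7.5 -0.9 11.3] yaw -0.331 op 0.545 tq [ 0.54  1.47 -0.06]
36.17 adp [-11.48  13.15  40.69] F [-11.2  -0.6  13.1] yaw -0.331 op 0.541 tq [ 0.65  1.97 -0.04]
cmd -7.699999999999999
```

```bash
cat >> h.py <<'E'
def go(x,y,z,n,dx,dy,stop,fz=2.0):
    for i in range(n):
        x+=dx;y+=dy; bot.movel(w(A,x,y,z),max_speed=15); bot.dwell(.05); p,F=la()
        z+=np.clip((F[2]-fz)*.12,-.5,.5)
        if stop(p,F): break
    print('cmd',x,y,z); return x,y,z
E
python3 - <<'E'
from h import *
go(-7.7,13.1,41.6,14,.5,0,lambda p,F:F[0]<-14)
E
```

```text
36.47 adp [-8.15 13.1  40.98] F [-3.1  0.7  0.4] yaw -0.332 op 0.544 tq [0.43 0.66 0.1 ]
36.77 adp [-7.19 13.08 40.99] F [-3.8  1.2 -1. ] yaw -0.332 op 0.543 tq [0.59 0.68 0.09]
37.07 adp [-6.73 13.04 40.84] F [-4.2  1.2 -0.2] yaw -0.332 op 0.549 tq [0.63 0.85 0.06]
37.37 adp [-6.58 13.06 40.74] F [-6.4  1.1  1.7] yaw -0.332 op 0.542 tq [ 0.64  1.12 -0.04]
37.67 adp [-6.61 13.08 40.72] F [-7.4  1.3  3.2] yaw -0.332 op 0.547 tq [ 0.68  1.31 -0.01]
37.97 adp [-6.13 13.08 40.78] F [-6.7  1.8  2.2] yaw -0.332 op 0.546 tq [ 0.74  1.29 -0.01]
38.27 adp [-6.15 13.08 40.77] F [-8.8  0.6  4.3] yaw -0.332 op 0.547 tq [ 0.85  1.61 -0.03]
38.57 adp [-6.14 13.07 40.82] F [-8.8  1.8  2.7] yaw -0.331 op 0.547 tq [ 0.87  1.6  -0.02]
38.87 adp [-6.15 13.04 40.82] F [-10.1   1.7   3.7] yaw -0.331 op 0.547 tq [ 1.04  1.84 -0.07]
39.17 adp [-6.1  13.06 40.87] F [-11.7   2.6   3.3] yaw -0.331 op 0.545 tq [ 1.02  1.87 -0.08]
39.47 adp [-6.12 13.04 40.88] F [-12.2   2.7   4. ] yaw -0.331 op 0.544 tq [ 1.15  2.05 -0.09]
39.77 adp [-6.12 13.02 40.92] F [-12.4   1.4   3.1] yaw -0.331 op 0.547 tq [ 1.24  2.17 -0.11]
40.07 adp [-6.14 13.   40.92] F [-13.2   2.5   2.4] yaw -0.331 op 0.544 tq [ 1.35  2.37 -0.06]
40.37 adp [-6.11 13.03 40.96] F [-14.8   3.    3.8] yaw -0.331 op 0.545 tq [ 1.35  2.61 -0.13]
cmd -0.7000000000000002 13.1 42.28284157183798
```

Run:
```python
from h import *
c=go(-2.7,13.1,41.8,12,0,1,lambda p,F:F[1]<-8)
```

```text
40.72 adp [-6.07 13.09 40.91] F [-10.3   0.3   2.3] yaw -0.332 op 0.543 tq [ 0.59  1.95 -0.12]
41.02 adp [-6.01 13.19 40.96] F [-9.3 -3.6  4.3] yaw -0.333 op 0.541 tq [ 0.17  2.1  -0.16]
41.32 adp [-5.79 13.7  41.02] F [-9.2 -4.2  2.1] yaw -0.333 op 0.545 tq [-0.15  1.99 -0.15]
41.62 adp [-5.66 14.1  41.01] F [-8.6 -5.6  3.1] yaw -0.333 op 0.546 tq [-0.52  2.02 -0.19]
41.92 adp [-5.62 14.96 41.05] F [-7.4 -4.7  0.3] yaw -0.334 op 0.546 tq [-0.6   1.97 -0.3 ]
42.22 adp [-5.6  15.53 40.94] F [-8.2 -6.4  3.2] yaw -0.334 op 0.547 tq [-0.82  2.08 -0.27]
42.52 adp [-5.59 16.79 41.  ] F [-8.8 -5.5  1.6] yaw -0.334 op 0.544 tq [-0.69  1.98 -0.25]
42.82 adp [-5.55 17.64 41.02] F [-8.2 -5.7  1.9] yaw -0.334 op 0.545 tq [-0.71  2.03 -0.31]
43.12 adp [-5.56 18.65 40.99] F [-8.5 -6.8  2.7] yaw -0.334 op 0.548 tq [-0.75  2.04 -0.3 ]
43.42 adp [-5.41 19.42 41.04] F [-7.4 -6.8  2.8] yaw -0.334 op 0.548 tq [-0.94  2.02 -0.28]
43.72 adp [-5.46 20.13 41.01] F [-8.  -8.1  1.2] yaw -0.334 op 0.548 tq [-1.02  2.01 -0.19]
cmd -2.7 24.1 42.22512225160487
```

Run:
```python
from h import *
c=go(-2.7,24.1,42.2,12,0,.8,lambda p,F:F[1]<-15)
```

```text
44.02 adp [-5.45 20.7  41.01] F [-8.  -8.6  2.2] yaw -0.334 op 0.545 tq [-1.12  2.1  -0.26]
44.32 adp [-5.44 21.41 41.03] F [-8.3 -8.4  1.9] yaw -0.334 op 0.549 tq [-1.17  2.07 -0.27]
44.62 adp [-5.44 22.11 41.01] F [-6.8 -7.7  2.3] yaw -0.334 op 0.544 tq [-1.26  2.16 -0.27]
44.92 adp [-5.4  22.83 41.05] F [-7.7 -9.3  2.2] yaw -0.334 op 0.547 tq [-1.26  2.12 -0.26]
45.22 adp [-5.44 23.54 41.04] F [-7.7 -9.4  1.8] yaw -0.334 op 0.544 tq [-1.33  2.12 -0.27]
45.52 adp [-5.42 24.03 41.03] F [ -7.8 -10.6   2.3] yaw -0.334 op 0.545 tq [-1.49  2.21 -0.22]
45.82 adp [-5.4  24.16 41.05] F [ -8.4 -11.4   3.4] yaw -0.335 op 0.544 tq [-1.84  2.35 -0.21]
46.12 adp [-5.43 24.42 41.07] F [ -7.2 -12.6   3.5] yaw -0.335 op 0.546 tq [-2.09  2.33 -0.14]
46.42 adp [-5.49 24.57 41.12] F [ -7.4 -14.6   4. ] yaw -0.335 op 0.544 tq [-2.38  2.36 -0.13]
46.72 adp [-5.47 24.72 41.21] F [ -7.4 -16.2   2.6] yaw -0.335 op 0.542 tq [-2.76  2.42 -0.12]
cmd -2.7 32.10000000000001 42.955458238688784
```

Run:
```python
from h import *
c=go(-2.7,30.8,42.0,4,.6,0,lambda p,F:0,fz=4)
c=go(*c,3,0,0,lambda p,F:0,fz=4)
t=imaging.capture('top');s=imaging.capture('scene'); cv2.imwrite('pics/t5r.png',t);cv2.imwrite('pics/s5r.png',s)
k=5
crop('scene',145,120,240,205,k,'b',s); crop('top',125,160,205,245,k,'a',t)
cv2.imwrite('pics/v5.png',cv2.resize(np.hstack([cv2.imread('pics/b.png'),cv2.imread('pics/a.png')]),None,fx=.9,fy=.9,interpolation=cv2.INTER_AREA))
```

```text
47.02 adp [-5.53 24.67 41.01] F [ -9.4 -14.3   8.4] yaw -0.335 op 0.547 tq [-2.02  2.8  -0.15]
47.33 adp [-5.57 24.67 41.04] F [-10.2 -13.3   6.2] yaw -0.334 op 0.544 tq [-1.92  2.89 -0.18]
47.62 adp [-5.56 24.67 41.06] F [-11.5 -12.9   3.4] yaw -0.334 op 0.549 tq [-1.84  3.   -0.17]
47.92 adp [-5.58 24.66 41.05] F [-13.6 -12.8   7.1] yaw -0.334 op 0.545 tq [-1.74  3.36 -0.18]
cmd -0.30000000000000004 30.8 43.062244144428064
48.23 adp [-5.59 24.65 41.07] F [-12.3 -13.2   3.6] yaw -0.334 op 0.546 tq [-1.68  3.15 -0.18]
48.52 adp [-5.58 24.66 41.09] F [-12.2 -12.8   4.5] yaw -0.334 op 0.545 tq [-1.68  3.15 -0.18]
48.83 adp [-5.58 24.65 41.09] F [-12.1 -12.9   4.9] yaw -0.334 op 0.543 tq [-1.68  3.16 -0.2 ]
cmd -0.30000000000000004 30.8 43.18668096314383
```

View pics/v5.png

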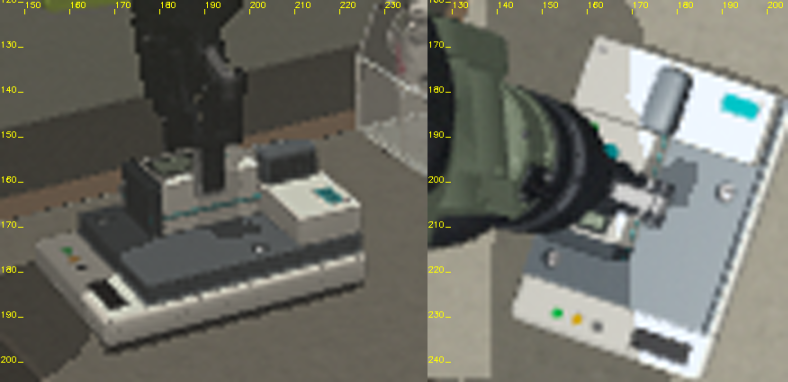

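Run:
```python
from h import *
bot.movel(w(A,-.5,30.5,42.6),max_speed=15); bot.dwell(.5); la(); st()
print(bot.sign_off())
```

```text
49.67 adp [-5.58 24.66 41.05] F [-12.2 -11.9   7.2] yaw -0.334 op 0.549 tq [-1.67  3.2  -0.21]
 49.67 [552.2 131.9  41. ] [-3.13  -0.01   2.808] F [-15.4  -7.3   7.2] op 0.549 g 63.7
the job is handed in; nothing more can be done
None
```

The job is handed in at 49.7 s: the adapter is down on both pegs and released, and the gripped logger is held in the corner at about 12 N each way. I judged both stops flush from force and camera, because I had no direct reading of the sprung contacts or plunger; the vials were left alone.

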